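# Complete the kit with the missing turned part

### The arm

A 6-joint arm with a two-finger parallel gripper is mounted at the origin on the work surface. World frame = base frame: x ahead of the robot, y to its left, z up, the work surface at z = 0. Lengths are in m, angles in rad, forces in N, time in s.
With the tool pointing down it reaches from about 0.35 to 0.975 m from the base axis. Payload 4.9 kg.
Tool frame: the origin (TCP) lies midway between the tips of the shut fingers; the grasp point (between the pads) lies 19 mm behind it; z points along the fingers, y is the direction in which the jaws open and shut (so a half turn about z gives the same grasp; the last joint's range is limited). The gripper opens to 85 mm and grips with 20 to 120 N. Pads are 22 mm wide; open, the fingers measure 114 mm over their backs; the gripper's body (76 mm by 85 mm) begins 54 mm behind the grasp point. The pads swing forward as they close: fully open they stand 13 mm farther back than shut.
Start: joints at [1.226, 0.053, 1.613, -0, 1.476, -0.119], TCP at [0.14, 0.609, 0.231] pointing down, gripper open.
Joint ranges: [-3.01, 3.01], [-1.01, 2.22], [0.06, 2.58], [-1.02, 4.17], [0.09, 2.62], [-3.14, 3.14]. Speed limits (rad/s): [2.57, 2.57, 3.14, 3.14, 3.14, 3.14].

### API

Orientations are given as a rotation vector (axis times angle).
In Python, from station import ctrl gives the robot as it stands.
- The arm moves only by the shell command python3 -m jog 'ROWS' [FORCE]. ROWS is JSON, one flat list of numbers, 7 for each row, row after row: the opening, from 0 (shut) to 1 (fully open), then the shift along the tool's x, y, z in m, then the turn, a rotation vector about the tool's x, y, z in degrees. A call has 1 to 10 rows; each row shifts and turns the commanded pose from where the row before left it, along the tool's axes as they then stand; what a row does not reach is not made up. A row lasts 1/8 s, in which the tool goes at most 62.5 mm and 10.7 degrees, less where a joint would pass 70% of its speed; a pose out of reach is approached as far as the arm can. A call with a gripper value outside its range is refused whole. The fingers move at their own pace and stop on an object; FORCE is the grip in N (left out, the last holds). Time passes only in rows, so rows that do not move let the fingers close. It gives the time, the measured TCP pose, the force and the opening at its end, in the units of the state.
- ctrl.get_obs(): the state, without advancing time (a new reading comes with each control period).
- ctrl.get_image(name): name is "scene" or "top"; returns a dict with "image" (420x560x3 uint8, blue, green, red), "camera_matrix" (3x3 intrinsics, pixels), "dist_coeffs" ([k1, k2, p1, p2, k3] as OpenCV has them; the pictures are not rectified), "rvec" (rotation vector, rad) and "tvec" (3), from world to camera coordinates, as OpenCV has them. Camera axes: x right, y down, z forward; pixel columns grow to the right and rows downward; lengths in m; the calibration is good to about 2 mm. A picture is of the moment at which its call begins. There is no depth.
- ctrl.finish_job(): hands the job in, once; it reports no verdict.
Trained networks look in a picture, given as the dict that the camera call returned (one of the last four; its "shot" number tells which), for a name from the list of things; names that differ only in an ending like _2 or _b are one class to them, and where a whole thing is asked for, a point or a joint stands for the part that bears it (a point fixed in the world has none). Each returns a list of dicts, best first, with "p" (0 to 1); they miss things now and then, are a little off and sometimes report something else, mostly with a low value. They report only what shows in the picture. A call takes as long as a camera call.
- ctrl.boxes_of(target, picture): "box" ([centre column, centre row, width, height] in pixels, round what is visible of it).
The state is a dict: "t": time; "q": joint angles; "dq": joint speeds; "effort": joint torques, N m; "tool_pos": TCP position; "tool_rot": TCP orientation; "contact_force": force on the tool from outside, world axes, zero at the start; "wrist_torque": the same for the moment, N m; "opening": finger opening in m.
Only numpy, scipy, OpenCV 4.12 (cv2) and the standard library are available. Lean on these libraries where they do the work, as an engineer would, in place of code of your own. Each camera call takes 0.05 s, during which the arm holds its last target. There are 200 camera calls.

### The job

The kit tray must hold one of each of the three kinds of turned part, but one of its compartments is still empty. See which kind is missing, take one of that kind from the stock board and stand it upright in the empty compartment: set it down, do not drop it. Leave all the other parts, the spray can, the carton and the screwdriver where they are.

Things in the scene. Friction and masses are not known exactly. Their poses are not given: they have to be found in the camera images.
- bush_1: flanged bush of plain steel, 56 mm tall: a foot flange 48 mm in diameter and 10 mm thick, above it a hub 30 mm in diameter up to the top, where a dark 18 mm bore shows. One of two alike; about 0.2 to 0.4 kg. It stands either on the stock board or in a compartment of the kit tray, foot 8 mm above the bench. Origin: centre of its underside; z is its axis, up.
- bush_2: flanged bush of plain steel, 56 mm tall: a foot flange 48 mm in diameter and 10 mm thick, above it a hub 30 mm in diameter up to the top, where a dark 18 mm bore shows. One of two alike; about 0.2 to 0.4 kg. It stands either on the stock board or in a compartment of the kit tray, foot 8 mm above the bench. Origin: centre of its underside; z is its axis, up.
- shaft_1: stepped shaft of plain steel, 86 mm tall: foot 36 mm in diameter up to 20 mm, then 26 mm in diameter from 20 to 62 mm, then a thin end 14 mm in diameter up to 86 mm. One of two alike; about 0.2 to 0.4 kg. It stands either on the stock board or in a compartment of the kit tray, foot 8 mm above the bench. Origin: centre of its underside; z is its axis, up.
- shaft_2: stepped shaft of plain steel, 86 mm tall: foot 36 mm in diameter up to 20 mm, then 26 mm in diameter from 20 to 62 mm, then a thin end 14 mm in diameter up to 86 mm. One of two alike; about 0.2 to 0.4 kg. It stands either on the stock board or in a compartment of the kit tray, foot 8 mm above the bench. Origin: centre of its underside; z is its axis, up.
- stud_1: headed stud of plain steel, 58 mm tall: foot 32 mm in diameter up to 30 mm, a narrow neck 20 mm in diameter from 30 to 45 mm, a head 32 mm in diameter up to the top. One of two alike; about 0.2 to 0.4 kg. It stands either on the stock board or in a compartment of the kit tray, foot 8 mm above the bench. Origin: centre of its underside; z is its axis, up.
- stud_2: headed stud of plain steel, 58 mm tall: foot 32 mm in diameter up to 30 mm, a narrow neck 20 mm in diameter from 30 to 45 mm, a head 32 mm in diameter up to the top. One of two alike; about 0.2 to 0.4 kg. It stands either on the stock board or in a compartment of the kit tray, foot 8 mm above the bench. Origin: centre of its underside; z is its axis, up.
- compartment_1: one of three square blue compartments in a row on the thin aluminium base of the kit tray; fixed. 80 mm square outside, 72 inside, open on top, walls 18 mm high. Origin: centre of its underside, 4 mm above the bench; its floor is 8 mm, its rim 22 mm above the bench. y axis along the row (centres 82 mm apart), x across it, z up. Two of the three hold a part at the start; which is empty varies.
- compartment_2: one of three square blue compartments in a row on the thin aluminium base of the kit tray; fixed. 80 mm square outside, 72 inside, open on top, walls 18 mm high. Origin: centre of its underside, 4 mm above the bench; its floor is 8 mm, its rim 22 mm above the bench. y axis along the row (centres 82 mm apart), x across it, z up. Two of the three hold a part at the start; which is empty varies.
- compartment_3: one of three square blue compartments in a row on the thin aluminium base of the kit tray; fixed. 80 mm square outside, 72 inside, open on top, walls 18 mm high. Origin: centre of its underside, 4 mm above the bench; its floor is 8 mm, its rim 22 mm above the bench. y axis along the row (centres 82 mm apart), x across it, z up. Two of the three hold a part at the start; which is empty varies.
- stock_board: thin plywood board 210 x 210 mm, 4 mm thick, fixed, with four black round pads (76 mm across, 4 mm thick, centres on a 100 mm square along its x and y axes); on each stands one spare part, at most 12 mm off the pad's centre. Origin: centre of its underside, on the bench.
- spray_can: white spray can, bystander, 60 mm in diameter, 160 mm tall, standing beyond the tray and board; origin: centre of its underside
- carton: open cardboard carton, bystander, 100 x 150 mm and 60 mm high, beyond the stock board; origin: centre of its underside
- screwdriver: screwdriver lying on the bench beyond the kit tray, bystander; origin: on the underside of the tool, near its middle; x points along it to the tip

How it is judged:
At the end, for the whole second after the job is handed in: The compartment that was empty holds one part of the missing kind, standing upright (within 7 degrees) on its floor, inside its walls, at rest and released; every other part still stands within 25 mm of where it was, and the spray can, carton and screwdriver are within 40 mm of where they were ((horizontal distance between any of bush_1, bush_2 and compartment_1 below 0.03 m or horizontal distance between any of bush_1, bush_2 and compartment_2 below 0.03 m or horizontal distance between any of bush_1, bush_2 and compartment_3 below 0.03 m) and (horizontal distance between any of shaft_1, shaft_2 and compartment_1 below 0.03 m or horizontal distance between any of shaft_1, shaft_2 and compartment_2 below 0.03 m or horizontal distance between any of shaft_1, shaft_2 and compartment_3 below 0.03 m) and (horizontal distance between any of stud_1, stud_2 and compartment_1 below 0.03 m or horizontal distance between any of stud_1, stud_2 and compartment_2 below 0.03 m or horizontal distance between any of stud_1, stud_2 and compartment_3 below 0.03 m) and horizontal distance between any of bush_1, bush_2, shaft_1, shaft_2, stud_1, stud_2 and compartment_1 below 0.03 m and horizontal distance between any of bush_1, bush_2, shaft_1, shaft_2, stud_1, stud_2 and compartment_2 below 0.03 m and horizontal distance between any of bush_1, bush_2, shaft_1, shaft_2, stud_1, stud_2 and compartment_3 below 0.03 m and (distance of each of bush_2, shaft_1, shaft_2, stud_1, stud_2 from where it was at the start of the episode below 0.025 m or distance of each of bush_1, shaft_1, shaft_2, stud_1, stud_2 from where it was at the start of the episode below 0.025 m or distance of each of bush_1, bush_2, shaft_2, stud_1, stud_2 from where it was at the start of the episode below 0.025 m or distance of each of bush_1, bush_2, shaft_1, stud_1, stud_2 from where it was at the start of the episode below 0.025 m or distance of each of bush_1, bush_2, shaft_1, shaft_2, stud_2 from where it was at the start of the episode below 0.025 m or distance of each of bush_1, bush_2, shaft_1, shaft_2, stud_1 from where it was at the start of the episode below 0.025 m) and height (world z) of each of bush_1, bush_2, shaft_1, shaft_2, stud_1, stud_2 below 0.0125 m and angle between each of bush_1, bush_2, shaft_1, shaft_2, stud_1, stud_2's own z axis and vertical below 0.12 rad and linear speed of each of bush_1, bush_2, shaft_1, shaft_2, stud_1, stud_2 below 0.03 m/s and distance of each of spray_can, carton, screwdriver from where it was at the start of the episode below 0.04 m); the robot touches nothing.
It fails at once if a part is dropped from more than about 20 mm, or knocked over ((linear speed of bush_1 above 0.6 m/s and contact force between bush_1 and the fingers below 0.05 N) or (linear speed of bush_2 above 0.6 m/s and contact force between bush_2 and the fingers below 0.05 N) or (linear speed of shaft_1 above 0.6 m/s and contact force between shaft_1 and the fingers below 0.05 N) or (linear speed of shaft_2 above 0.6 m/s and contact force between shaft_2 and the fingers below 0.05 N) or (linear speed of stud_1 above 0.6 m/s and contact force between stud_1 and the fingers below 0.05 N) or (linear speed of stud_2 above 0.6 m/s and contact force between stud_2 and the fingers below 0.05 N) or angle between any of bush_1, bush_2, shaft_1, shaft_2, stud_1, stud_2's own z axis and vertical above 1 rad).
It fails at once if the spray can is tipped over (angle between spray_can's own z axis and vertical above 0.6 rad).
It also fails if it takes over 35 s, if anything falls off the work surface, if the arm or the gripper's body presses on something with over 40 N, if the wrist force passes 120 N, or if a joint passes its speed limit or range.

## Working session

There is one attempt and no reset: what is moved stays moved. The work goes in short steps, Python scripts to look and compute and a shell command to move; the robot and the scene stay as the last step left them, time stands still between calls to the robot, and variables do not carry over. Pictures are saved under pics/ and viewed, about 8 in all and at most 12, crops included, and the job is handed in when it is done.

```bash
mkdir -p pics
cat > h.py <<'E'
import numpy as np, cv2
from station import ctrl
def ray(P,px):
    u=cv2.undistortPoints(np.array([[px]],float),P["camera_matrix"],P["dist_coeffs"])[0,0]
    R=cv2.Rodrigues(np.array(P["rvec"],float))[0];t=np.array(P["tvec"],float).ravel()
    return -R.T@t, R.T@np.array([u[0],u[1],1.])
def at(P,px,z):
    c,d=ray(P,px); return c+d*(z-c[2])/d[2]
def proj(P,X): return cv2.projectPoints(np.array(X,float).reshape(-1,1,3),np.array(P["rvec"],float),np.array(P["tvec"],float),np.array(P["camera_matrix"],float),np.array(P["dist_coeffs"],float))[0][:,0]
for_dummy=None
E
python3 - <<'E'
from h import *
for n in("top","scene"):
    P=ctrl.get_image(n)
    P["camera_matrix"]=np.array(P["camera_matrix"],float);P["dist_coeffs"]=np.array(P["dist_coeffs"],float)
    cv2.imwrite(f"pics/{n}0.png",P["image"])
    print(n,"cam",ray(P,(280,210))[0].round(3))
    for k in("bush_1","shaft_1","stud_1","compartment_1","stock_board","spray_can","carton","screwdriver"):
        for b in ctrl.boxes_of(k,P):
            if b["p"]>.25: print(k,round(b["p"],2),np.round(b["box"],1),at(P,b["box"][:2],.008).round(3))
o=ctrl.get_obs();print(o["tool_pos"],o["tool_rot"],o["t"],o["opening"])
E
```

```text
top cam [0.458 0.032 0.84 ]
bush_1 0.79 [363.6 221.8  26.2  23.6] [ 0.558 -0.184  0.008]
bush_1 0.72 [401.9 229.1  28.3  24. ] [ 0.542 -0.269  0.008]
shaft_1 0.8 [142.1 267.9  27.7  18.8] [0.457 0.292 0.008]
shaft_1 0.67 [395.4 271.8  26.9  18.7] [ 0.45  -0.25   0.008]
stud_1 0.71 [221.4 246.2  44.   46.9] [0.503 0.126 0.008]
stud_1 0.68 [354.6 263.9  20.1  11.5] [ 0.466 -0.161  0.008]
stud_1 0.59 [178.6 257.1  22.6  15.8] [0.48  0.217 0.008]
compartment_1 0.84 [181.2 258.1  45.3  45.9] [0.478 0.211 0.008]
compartment_1 0.7 [143.1 268.2  50.2  46.9] [0.456 0.29  0.008]
compartment_1 0.61 [380.2 129.3  83.9  61.4] [ 0.772 -0.229  0.008]
compartment_1 0.57 [222.4 245.9  44.9  45.8] [0.504 0.124 0.008]
compartment_1 0.55 [167.4 129.9  20.9  82.9] [0.763 0.254 0.008]
stock_board 0.98 [375.1 248.2 114.5 111.9] [ 0.5   -0.207  0.008]
spray_can 0.87 [286.1 111.3  35.5  49. ] [ 0.812 -0.013  0.008]
spray_can 0.6 [393.3 270.9  25.8  20.5] [ 0.451 -0.245  0.008]
carton 0.84 [379.8 129.8  83.7  62.5] [ 0.771 -0.228  0.008]
screwdriver 0.79 [168.7 130.5  21.8  86.8] [0.762 0.251 0.008]
screwdriv
[... 496 characters left out ...]
 -0.17   0.008]
compartment_1 0.95 [326.9 166.6  42.4  31.3] [0.483 0.21  0.008]
compartment_1 0.83 [350.4 153.3  41.6  24.7] [0.463 0.292 0.008]
compartment_1 0.62 [186.3 196.   16.6  24.4] [ 0.429 -0.143  0.008]
compartment_1 0.57 [300.9 181.   45.5  34.2] [0.502 0.126 0.008]
stock_board 0.95 [166.1 234.  105.8  80.8] [ 0.525 -0.215  0.008]
spray_can 0.63 [308.2 272.8  35.9  68.5] [0.747 0.018 0.008]
carton 0.94 [189.6 324.4 104.2 103.4] [ 0.754 -0.227  0.008]
screwdriver 0.62 [413.6 238.9  51.1  74.5] [0.768 0.26  0.008]
screwdriver 0.6 [188.1 195.4  17.1  24.8] [ 0.429 -0.139  0.008]
[0.13991418 0.60914033 0.23134938] [3.53804442e-01 3.12158628e+00 1.21198118e-04] 0.9 0.08537795414607346
```

View pics/top0.png

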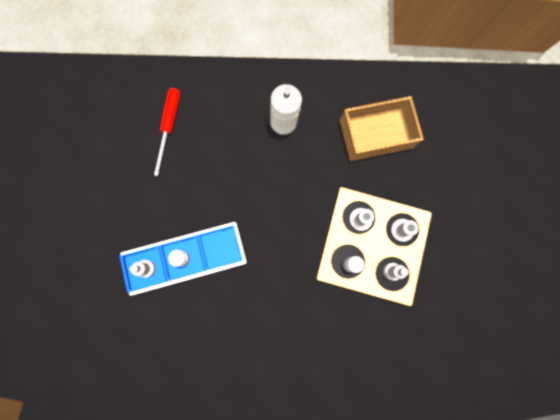

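View pics/scene0.png

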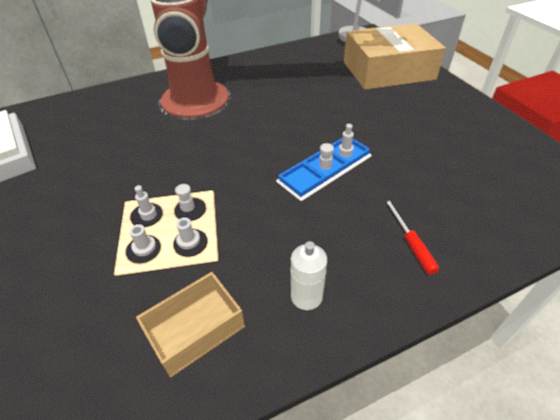

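The tray holds a shaft (top image, 142,268) and a stud (178,257), and its right compartment (222,246) is empty. So a bush is missing. The stock bushes are at (361,218) and (403,229).

```bash
cat > m.py <<'E'
from h import *
from scipy.optimize import least_squares
th=np.linspace(0,2*np.pi,40)
ring=lambda r,z:np.c_[r*np.cos(th),r*np.sin(th),0*th+z]
bush=np.vstack([ring(.024,.008),ring(.024,.018),ring(.015,.018),ring(.015,.064),ring(.009,.064)])
def snap(n):
    P=ctrl.get_image(n)
    for k in("camera_matrix","dist_coeffs"):P[k]=np.array(P[k],float)
    return P
def bb(P,X):
    q=proj(P,X);a,b=q.min(0),q.max(0);return np.r_[(a+b)/2]
def fitbush(Ps,boxes,x0):
    f=lambda x:np.concatenate([bb(P,bush+[x[0],x[1],0])-b[:2] for P,b in zip(Ps,boxes)])
    s=least_squares(f,x0,x_scale=.01,diff_step=1e-4);return s.x,s.fun
E
python3 - <<'E'
from m import *
T,S=snap("top"),snap("scene")
bt=[b["box"] for b in ctrl.boxes_of("bush_1",T) if b["p"]>.3];bs=[b["box"] for b in ctrl.boxes_of("bush_1",S) if b["p"]>.3]
near=lambda L,c:min(L,key=lambda b:np.hypot(b[0]-c[0],b[1]-c[1]))
x,r=fitbush([T,S],[near(bt,(363,221)),near(bs,(188,235))],(.55,-.17));print("bushA",x.round(4),r.round(2))
xb,rb=fitbush([T,S],[near(bt,(402,229)),near(bs,(142,242))],(.53,-.26));print("bushB",xb.round(4),rb.round(2))
C=[]
for n,P in(("top",T),("scene",S)):
    hsv=cv2.cvtColor(P["image"],cv2.COLOR_BGR2HSV)
    m=cv2.inRange(hsv,(95,150,80),(125,255,255))
    cs=cv2.findContours(m,cv2.RETR_EXTERNAL,cv2.CHAIN_APPROX_NONE)[0]
    h=cv2.convexHull(max(cs,key=cv2.contourArea))[:,0]
    if n=="top":
        W=np.array([at(P,p,.020)[:2] for p in h],np.float32)
        (c,sz,a)=cv2.minAreaRect(W*1000);bp=cv2.boxPoints((c,sz,a))/1000
        print("tray",c,sz,a)
    q=cv2.inRange(hsv,(10,40,150),(28,160,255))
    if n=="top":
        q[:185]=0;q[310:]=0;q[:,:310]=0;q[:,440:]=0
        hh=cv2.convexHull(cv2.findNonZero(q))[:,0]
        W2=np.array([at(P,p,.004)[:2] for p in hh],np.float32);print("board",cv2.minAreaRect(W2*1000))
e=bp[np.argmax([np.linalg.norm(bp[i]-bp[(i+1)%4]) for i in range(4)])]
L=[(bp[(i+1)%4]-bp[i]) for i in range(4)];u=max(L,key=np.linalg.norm);u/=np.linalg.norm(u);u=u*(-1 if u[1]>0 else 1)
cc=np.array(c)/1000+.082*u;print("empty",cc.round(4),"u",u.round(3),np.degrees(np.arctan2(u[1],u[0])))
v=np.array([-u[1],u[0]])
tiles=[]
for P,rs in((T,[(330,195),(190,215)]),(S,[(150,205),(265,145)])):
    I=P["image"].copy();I=cv2.resize(I,None,fx=5,fy=5,interpolation=cv2.INTER_CUBIC)
    d=lambda X,c:cv2.polylines(I,[((proj(P,X)+.5)*5).astype(np.int32)],True,c,1)
    for b in(x,xb):
        for rr,z in((.024,.018),(.015,.064),(.009,.064)):d(ring(rr,z)+[b[0],b[1],0],(0,0,255))
    for k in(-.164,-.082,0):
        for z in(.022,):d([[*(cc+u*(k+.04*i)+v*.04*j),z] for i,j in((1,1),(1,-1),(-1,-1),(-1,1))],(0,255,255))
    for (a,b) in rs: tiles.append(I[b*5:b*5+300,a*5:a*5+400])
cv2.imwrite("pics/ov.png",np.vstack([np.hstack(tiles[:2]),np.hstack(tiles[2:])]))
E
```

```text
bushA [ 0.5627 -0.1761] [-1.63 -1.22 -1.99 -0.97]
bushB [ 0.5414 -0.2699] [-1.71 -0.5  -1.76 -0.3 ]
tray (478.19647216796875, 210.80572509765625) (79.1783218383789, 244.1009521484375) 15.859417915344238
board ((507.7936706542969, -208.27474975585938), (214.71096801757812, 214.3750457763672), 74.58055877685547)
empty [0.5006 0.1319] u [ 0.273 -0.962] -74.14059
```

View pics/ov.png

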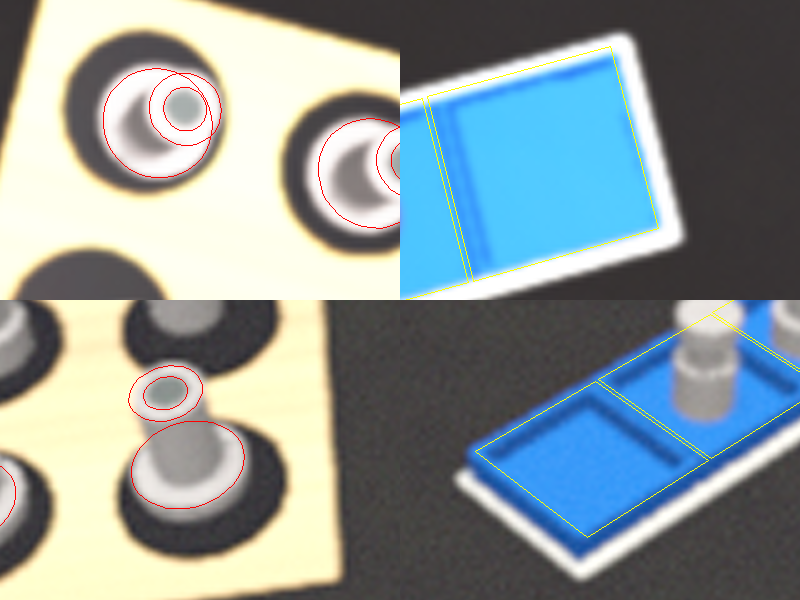

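```bash
python3 -m jog '[1,-0.039,-0.0445,0,0,0,0, 1,-0.039,-0.0445,0,0,0,0, 1,-0.039,-0.0445,0,0,0,0, 1,-0.039,-0.0445,0,0,0,0, 1,-0.039,-0.0445,0,0,0,0, 1,-0.039,-0.0445,0,0,0,0, 1,-0.039,-0.0445,0,0,0,0, 1,-0.039,-0.0445,0,0,0,0, 1,-0.039,-0.0445,0,0,0,0, 1,-0.039,-0.0445,0,0,0,0]'
cat > d.py <<'E'
import sys
from h import *
o=ctrl.get_obs();R=cv2.Rodrigues(np.array(o["tool_rot"]))[0];p=np.array(o["tool_pos"])
t=np.array([float(a) for a in sys.argv[1:4]]);print("t",o["t"],"pos",p.round(4),"open",o["opening"],"F",np.round(o["contact_force"],1),"\ndelta tool",(R.T@(t-p)).round(4),"y dir",R[:,1].round(3),"z",R[:,2].round(3),"q",np.round(o["q"],2))
E
python3 d.py .563 -.176 .15
```

```text
t: 2.35
tool_pos: [0.4211, 0.0863, 0.2318]
tool_rot: [0.354, 3.12, 0.001]
contact_force: [0.2, -0.2, -0.3]
opening: 0.0855
t 2.35 pos [0.4211 0.0863 0.2318] open 0.08549041520226196 F [ 0.2 -0.2 -0.3] 
delta tool [-0.197  -0.2238  0.0819] y dir [0.224 0.975 0.001] z [ 0.002  0.    -1.   ] q [ 0.03 -0.45  2.04  0.    1.54 -1.32]
```

```bash
python3 -m jog '[1,-0.039,-0.0445,0,0,0,0, 1,-0.039,-0.0445,0,0,0,0, 1,-0.039,-0.0445,0.01,0,0,0, 1,-0.039,-0.0445,0.02,0,0,0, 1,-0.03,-0.034,0.03,0,0,0, 1,-0.011,-0.012,0.022,0,0,0, 1,0,0,0,0,0,0, 1,0,0,0,0,0,0]'
python3 d.py .563 -.176 .033
python3 - <<'E'
from m import *
T,S=snap("top"),snap("scene")
a=cv2.resize(T["image"][150:320,290:470],(540,510));b=cv2.resize(S["image"][130:300,100:187],(261,510))
cv2.imwrite("pics/hov.png",np.hstack([a,b]))
E
```

```text
t: 3.35
tool_pos: [0.5624, -0.1739, 0.1502]
tool_rot: [0.353, 3.121, -0.0]
contact_force: [-0.4, -0.1, -0.2]
opening: 0.0856
t 3.35 pos [ 0.5624 -0.1739  0.1502] open 0.0855601406634977 F [-0.4 -0.1 -0.2] 
delta tool [-0.0009 -0.0019  0.1172] y dir [0.224 0.975 0.   ] z [ 0.001 -0.    -1.   ] q [-0.43  0.03  1.78  0.    1.34 -1.77]
```

View pics/hov.png

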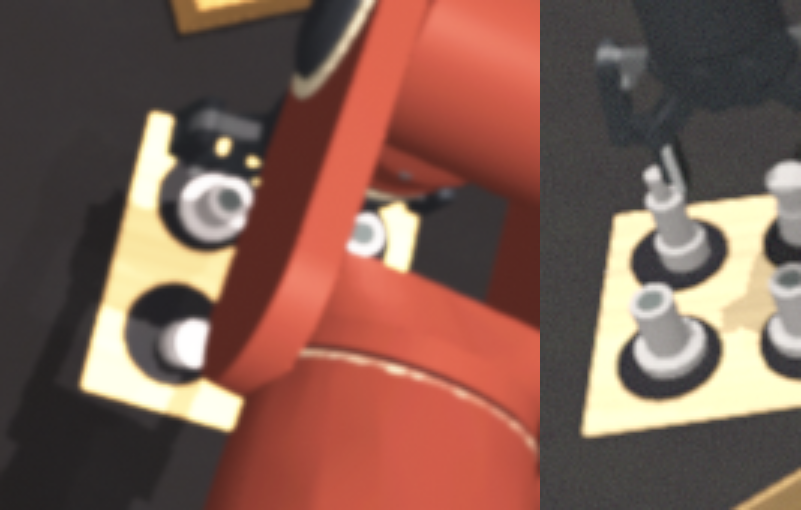

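Gripper hovers by bush A (crop 215,205); the top view is partly hidden by the arm. I'll lower it to just above the hub and look from the scene camera.

```bash
python3 -m jog '[1,-0.001,-0.002,0.03,0,0,0, 1,0,0,0.03,0,0,0, 1,0,0,0.01,0,0,0, 1,0,0,0,0,0,0]'
python3 d.py .563 -.176 .033
python3 - <<'E'
from m import *
S=snap("scene")
cv2.imwrite("pics/hov2.png",cv2.resize(S["image"][120:280,90:290],None,fx=4,fy=3.75))
E
```

```text
t: 3.95
tool_pos: [0.5628, -0.1761, 0.0797]
tool_rot: [0.353, 3.122, 0.0]
contact_force: [-0.4, 0.5, 0.2]
opening: 0.0851
t 3.95 pos [ 0.5628 -0.1761  0.0797] open 0.08514800681478571 F [-0.4  0.5  0.2] 
delta tool [-0.0002  0.0001  0.0467] y dir [0.223 0.975 0.   ] z [ 0.  0. -1.] q [-0.43  0.11  1.82  0.    1.21 -1.78]
```

View pics/hov2.png

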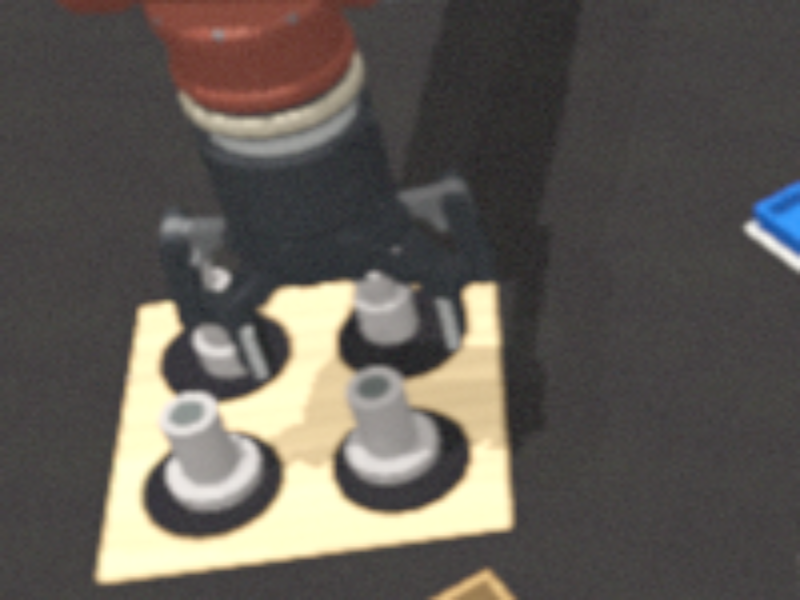

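Fingers straddle bush A's hub (crop 375,385), one on each side, tips at about (255,365) and (450,340). Lowering and closing gently.

```bash
python3 -m jog '[1,0,0,0.02,0,0,0, 1,0,0,0.018,0,0,0, 1,0,0,0.008,0,0,0, 1,0,0,0,0,0,0, 0.6,0,0,0,0,0,0, 0.4,0,0,0,0,0,0, 0.3,0,0,0,0,0,0, 0.2,0,0,0,0,0,0, 0.1,0,0,0,0,0,0, 0.1,0,0,0,0,0,0]' 40
python3 d.py .563 -.176 .033
```

```text
t: 5.25
tool_pos: [0.5633, -0.1764, 0.0341]
tool_rot: [0.354, 3.121, 0.0]
contact_force: [-0.0, 3.3, 5.4]
opening: 0.0288
t 5.25 pos [ 0.5633 -0.1764  0.0341] open 0.028797850227882726 F [-0.   3.3  5.4] 
delta tool [0.0004 0.0004 0.0011] y dir [0.224 0.975 0.   ] z [ 0.001  0.    -1.   ] q [-0.43  0.17  1.84  0.    1.13 -1.77]
```

```bash
python3 -m jog '[0,0,0,0,0,0,0, 0,0,0,-0.008,0,0,0, 0,0,0,-0.02,0,0,0, 0,0,0,-0.03,0,0,0, 0,0,0,-0.03,0,0,0, 0,0,0,-0.017,0,0,0, 0,0,0,0,0,0,0]' 60
python3 d.py .5006 .1319 .14
python3 - <<'E'
from m import *
S=snap("scene")
cv2.imwrite("pics/lift.png",cv2.resize(S["image"][100:260,90:290],None,fx=4,fy=3.75))
E
```

```text
t: 6.12
tool_pos: [0.5637, -0.177, 0.1403]
tool_rot: [0.354, 3.118, -0.002]
contact_force: [-0.6, -0.7, -4.9]
opening: 0.0281
t 6.125 pos [ 0.5637 -0.177   0.1403] open 0.028145065250795284 F [-0.6 -0.7 -4.9] 
delta tool [ 0.1307  0.2869 -0.0004] y dir [ 0.224  0.975 -0.001] z [ 0.003 -0.002 -1.   ] q [-0.43  0.04  1.78 -0.    1.32 -1.78]
```

View pics/lift.png

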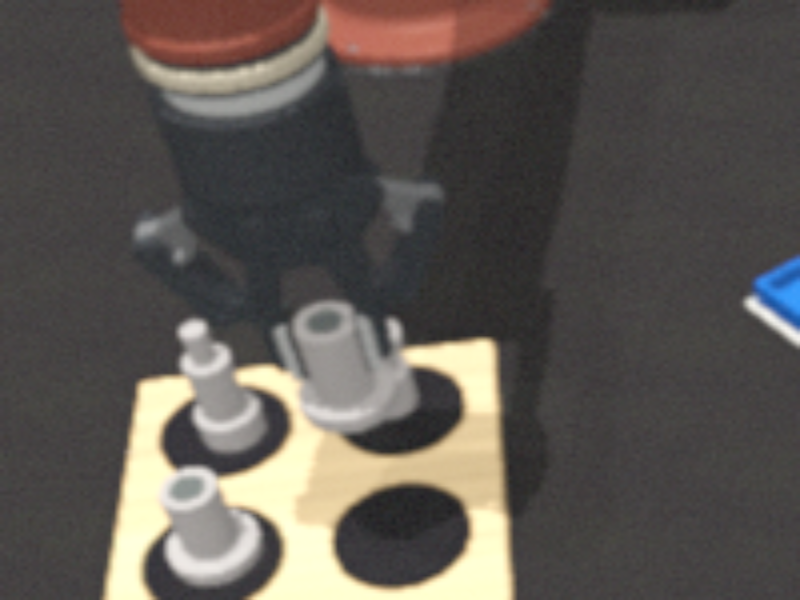

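Bush A is lifted and upright; its top ellipse is at crop (325,322) and its flange at about (348,395). Comparing that with where it should sit relative to the TCP.

Run:
```python
from m import *
S=snap("scene")
p=np.array(ctrl.get_obs()["tool_pos"])
for z in (.03,-.016):
    print(z,((proj(S,[[p[0],p[1],p[2]+z]])[0]-[90,100])*[4,3.75]).round(1))
for px,z in(((325,322),.03),((348,397),-.016)):
    print(at(S,(px[0]/4+90,px[1]/3.75+100),p[2]+z)-p)
I=cv2.resize(S["image"],None,fx=8,fy=8,interpolation=cv2.INTER_CUBIC)
for rr,z in((.024,-.016),(.024,-.026),(.015,.03)):
    cv2.polylines(I,[((proj(S,ring(rr,z)+p)+.5)*8).astype(np.int32)],True,(0,0,255),1)
cv2.imwrite("pics/fit.png",I[165*8:215*8,140*8:215*8])
```

```text
0.03 [325.  323.7]
-0.016 [346.1 388.3]
[-0.00118881  0.00030958  0.03      ]
[ 0.00650218 -0.00074894 -0.016     ]
```

View pics/fit.png

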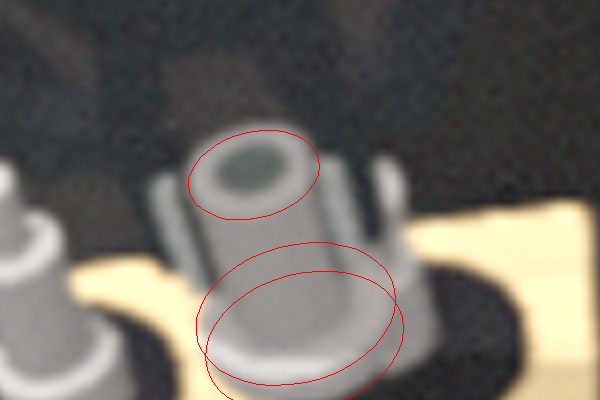

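The bush sits on the TCP axis to within about 2 mm. Carrying it to the empty compartment.

```bash
python3 -m jog '[0,0.01,0.022,0,0,0,0, 0,0.02,0.044,0,0,0,0, 0,0.02,0.044,0,0,0,0, 0,0.02,0.044,0,0,0,0, 0,0.02,0.044,0,0,0,0, 0,0.02,0.044,0,0,0,0, 0,0.0145,0.032,0,0,0,0, 0,0.006,0.013,0,0,0,0, 0,0,0,0,0,0,0, 0,0,0,0,0,0,0]'
python3 d.py .5006 .1319 .06
```

```text
t: 7.48
tool_pos: [0.4998, 0.1317, 0.138]
tool_rot: [-0.355, -3.121, 0.001]
contact_force: [0.3, 0.2, -3.8]
opening: 0.0284
t 7.475 pos [0.4998 0.1317 0.138 ] open 0.028441934164824493 F [ 0.3  0.2 -3.8] 
delta tool [-0.0008  0.0005  0.078 ] y dir [ 0.225  0.974 -0.001] z [-0.001 -0.001 -1.   ] q [ 0.11 -0.13  1.95 -0.    1.32 -1.23]
```

```bash
python3 -m jog '[0,0,0,0.02,0,0,0, 0,0,0,0.03,0,0,0, 0,0,0,0.025,0,0,0, 0,0,0,0.009,0,0,0, 0,0,0,0,0,0,0, 0,0,0,0,0,0,0]'
python3 d.py .5006 .1319 .034
python3 - <<'E'
from m import *
S=snap("scene")
cv2.imwrite("pics/near.png",cv2.resize(S["image"][100:210,250:390],None,fx=5,fy=5))
E
```

```text
t: 8.22
tool_pos: [0.501, 0.1323, 0.0557]
tool_rot: [0.354, 3.119, 0.001]
contact_force: [0.4, -0.3, -4.0]
opening: 0.0286
t 8.225 pos [0.501  0.1323 0.0557] open 0.02856175355689028 F [ 0.4 -0.3 -4. ] 
delta tool [ 0.0004 -0.0005  0.0217] y dir [0.224 0.975 0.001] z [ 0.002  0.    -1.   ] q [ 0.11 -0.02  2.   -0.    1.16 -1.23]
```

View pics/near.png

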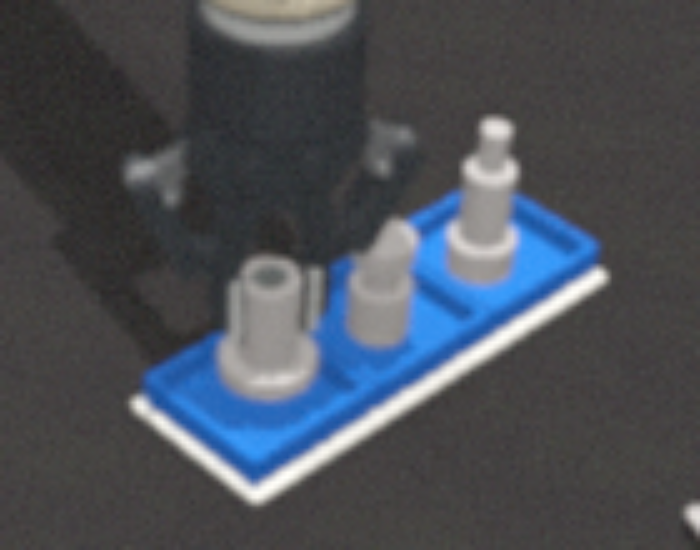

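The bush (crop 268,365) hangs just above the empty compartment; the stud is clear of the right finger. Lowering slowly.

```bash
python3 -m jog '[0,0,0,0.008,0,0,0, 0,0,0,0.006,0,0,0, 0,0,0,0.004,0,0,0, 0,0,0,0.002,0,0,0, 0,0,0,0,0,0,0]'; python3 d.py .5006 .1319 .034
```

```text
t: 8.9
tool_pos: [0.5, 0.1325, 0.0343]
tool_rot: [0.354, 3.121, 0.0]
contact_force: [-0.4, -0.6, -2.8]
opening: 0.0285
t 8.9 pos [0.5    0.1325 0.0343] open 0.028465874114065603 F [-0.4 -0.6 -2.8] 
delta tool [-0.0007 -0.0004  0.0003] y dir [0.224 0.975 0.   ] z [ 0.  0. -1.] q [ 0.12  0.01  2.01  0.    1.12 -1.23]
```

Not quite seated (force still -2.8 N, carrying most of the weight); a millimetre more.

```bash
python3 -m jog '[0,0,0,0.001,0,0,0, 0,0,0,0,0,0,0]'; python3 -m jog '[0,0,0,0.001,0,0,0, 0,0,0,0,0,0,0]'
```

```text
t: 9.15
tool_pos: [0.5002, 0.1325, 0.0341]
tool_rot: [0.354, 3.121, 0.0]
contact_force: [-3.8, -0.8, 4.5]
opening: 0.0282
t: 9.4
tool_pos: [0.5003, 0.1325, 0.0341]
tool_rot: [-0.354, -3.122, 0.0]
contact_force: [-5.8, -1.4, 10.3]
opening: 0.0284
```

Seated (contact force now +10 N). Releasing and retreating.

```bash
python3 -m jog '[0.2,0,0,0,0,0,0, 0.4,0,0,0,0,0,0, 0.6,0,0,0,0,0,0, 0.7,0,0,0,0,0,0, 0.7,0,0,0,0,0,0, 0.7,0,0,-0.01,0,0,0, 0.7,0,0,-0.02,0,0,0, 0.7,0,0,-0.04,0,0,0, 0.7,0,0,-0.05,0,0,0, 0.7,0,0,-0.05,0,0,0]'
python3 -m jog '[0.7,-0.02,-0.05,0,0,0,0, 0.7,-0.02,-0.05,0,0,0,0, 0.7,-0.01,-0.05,0,0,0,0, 0.7,0,-0.03,0,0,0,0, 0.7,0,0,0,0,0,0, 0.7,0,0,0,0,0,0]'
python3 - <<'E'
from m import *
T,S=snap("top"),snap("scene")
a=cv2.resize(T["image"][200:310,100:260],None,fx=2.5,fy=2.5);b=cv2.resize(S["image"][100:210,230:390],None,fx=2.5,fy=2.5)
c=cv2.resize(S["image"],(400,300))
cv2.imwrite("pics/end.png",np.vstack([np.hstack([a,b]),np.hstack([c,cv2.resize(T["image"],(400,300))])]))
near=lambda L,c:min(L,key=lambda b:np.hypot(b["box"][0]-c[0],b["box"][1]-c[1]))["box"]
ct,cs=proj(T,[[.5,.132,.03]])[0],proj(S,[[.5,.132,.03]])[0]
bt,bs=near(ctrl.boxes_of("bush_1",T),ct),near(ctrl.boxes_of("bush_1",S),cs)
print(bt,bs,ct,cs,fitbush([T,S],[bt,bs],(.5,.132)))
E
```

```text
t: 10.65
tool_pos: [0.4997, 0.1324, 0.2045]
tool_rot: [0.354, 3.121, 0.0]
contact_force: [0.9, -0.6, 0.4]
opening: 0.0595
t: 11.4
tool_pos: [0.5084, -0.0537, 0.2027]
tool_rot: [0.354, 3.121, 0.001]
contact_force: [-0.3, -0.2, -0.1]
opening: 0.06
[219.0, 247.8, 24.0, 19.2] [303.5, 173.1, 20.8, 31.1] [217.50360846 247.11953612] [302.82807612 173.12998156] (array([0.50063156, 0.13170254]), array([-0.46629817, -0.58772614, -0.77520723, -0.50608506]))
```

View pics/end.png

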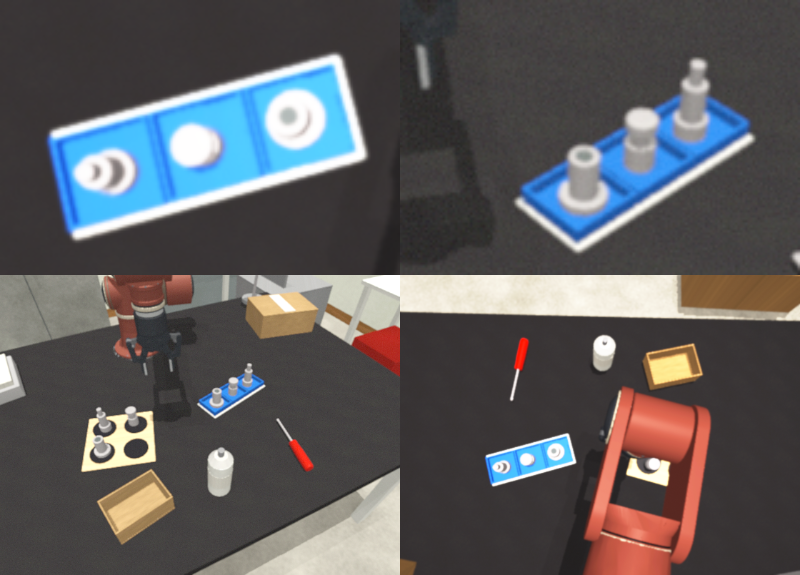

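The bush stands upright and centred in its compartment (top crop 293,115). The other parts and the bystanders are unmoved, and the gripper is clear. Handing in.

```bash
python3 -c "
from station import ctrl
print(ctrl.finish_job())"
```

```text
the job is handed in; nothing more can be done
None
```

The missing kind was the flanged bush. I took one from the stock board, lowered it until it touched the floor of the empty compartment (about 10 N of contact), released it and backed off. I handed the job in at about 11.5 s of the 35 s; no verdict is reported.

- **Placement:** the last two-camera fit puts the bush at (0.501, 0.132). The compartment centre was measured at (0.501, 0.132), so they agree to within about 1 mm, against calibration good to about 2 mm. It looks upright in both views.
- **Other items:** the other parts, the spray can, the carton and the screwdriver look unmoved. I judged this by eye and did not re-measure them. In the last top view the arm hid most of the stock board, so the parts there were checked only in the scene view.
- **Gripper:** it was clear of everything, at 0.20 m height with no contact force.

No check failed. Before the grasp, the finger tips looked a few mm to one side of the hub. After lifting, the bush's top matched its expected place within about 1 mm, but its flange read about 6 mm off in x by one hand-picked point. I put that down to picking error, because the outline drawn over the picture fitted.

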